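# Fit the adjustable wrench and crack the fitting nut loose

## Task

The adjustable wrench lies loosely round the hexagon nut of the hose fitting. With a fingertip on top of its knurled worm, roll the worm towards the nut until the jaws just fit the nut, then swing the wrench by its handle to loosen the nut by an eighth of a turn (45 degrees anticlockwise seen from above). Do not touch the nut or the movable jaw with the gripper, and leave the wrench lying fitted on the nut.

Things in the scene. Friction and masses are not known exactly. Their poses are not given: they have to be found in the camera images.
- worm_top (a point): Highest point of the worm, a knurled dark roller 20 mm in diameter, 24 mm long, in a window of the wrench's head, 56 mm from the jaws' middle, standing 7 mm proud. Axes are the wrench's: x from handle to jaws (nut), y the roller's axis, z up. A fingertip pressed on it (8 to 20 N) and dragged along +x rolls it by friction against about 5 N: 10 mm of drag = 1 rad. Strokes may be repeated.
- worm_roll (a joint): Roll of the worm, rad, grows as its top moves towards the nut. Jaw opening = 38 mm - 6 mm x this value; starts at 0 to 0.3. The nut is 30 mm across flats, 34.6 mm over corners (open jaws slip round it): the jaws just fit at about 1.1 to 1.33 and stop on the nut at about 1.33. It stays where it is left.
- handle (a point): Point on the wrench's steel handle, half-way up, 150 mm from the jaws' middle; axes as worm_top. Handle 22 mm wide (y), 12 mm thick, straight from 92 to 196 mm from the jaws' middle. The wrench is loose, 0.3 kg, flat on a plate 8 mm thick that reaches 100 mm from the nut towards the handle; the end of the handle overhangs it, 10 mm above the worktop, and must not be pressed down.
- jaw_middle (a point): Point on the loose wrench midway between its closed jaws, 7 mm above the wrench's underside; axes as worm_top. It lies within a few mm of the nut's axis.
- nut_top (a point): Centre of the top of the brass hexagon nut, on its vertical axis, 23.5 mm above the worktop; 30 mm across flats, 15 mm high. A hose barb up to 17 mm in diameter rises 22 mm above it. The axes turn with the nut. A plain spanner in the clutter and a second, black-capped port on the plate are not needed.
- nut_turn (a joint): Turn of the nut, rad, grows anticlockwise seen from above (loosening); 0 (tight, against a stop) at the start. It turns stiffly (about 0.1 N m, 1 N at the handle) and stays where it is left. An eighth of a turn is 0.785. The wrench turns a few degrees before the nut follows.
- nut: The nut itself; the gripper must not touch it.
- jaw: The movable steel jaw on the wrench's -y side, 14 mm thick; only the worm may move it, the gripper must not touch it. Origin on its gripping face, at the underside.

How it is judged:
On the way, in this order (a step that is already met when the one before it is completed fails the run):
1. the worm has been rolled until the jaws fit the nut with at most 2.5 mm to spare, before the nut has turned by more than 8 degrees (value of joint worm_roll above 0.917 rad and value of joint nut_turn below 0.14 rad), for 0.2 s.
2. the nut has been turned by 30 degrees or more with the fitted wrench (value of joint nut_turn above 0.524 rad and value of joint worm_roll above 0.9 rad), for 0.2 s.
At the end, for the whole second after the job is handed in: The nut is turned anticlockwise by 45 degrees, give or take 15; the jaws still fit it (opening at most 32.6 mm) and the wrench lies flat on the plate round the nut, its jaws' middle within 12 mm of the nut's axis; the nut is at rest (all of step 2 and value of joint nut_turn below 1.047 rad and horizontal distance between jaw_middle and nut_top below 0.012 m and height (world z) of jaw_middle below 0.022 m and angle between jaw_middle's own z axis and vertical below 0.17 rad and velocity of joint nut_turn below 0.1 rad/s); the robot touches nothing.
It fails at once if the gripper touches the nut (contact force between the fingers and nut above 1 N).
It fails at once if the gripper touches the movable jaw (contact force between the fingers and jaw above 1 N).
It also fails if it takes over 51 s, if anything falls off the work surface, if the arm or the gripper's body presses on something with over 40 N, if the wrist force passes 120 N, or if a joint passes its speed limit or range.

## Robot

A 6-joint arm with a two-finger parallel gripper is mounted at the origin on a cart in front of the work surface, level with it; the furniture and walls round the work are solid. World frame = base frame: x ahead of the robot, y to its left, z up, the work surface at z = 0. Lengths are in m, angles in rad, forces in N, time in s.
With the tool pointing down it reaches from about 0.35 to 1 m from the base axis. Payload 7.1 kg.
Tool frame: the origin (TCP) lies at the very end of the fingers, on their centre line; the grasp point (between the pads) lies 19 mm behind it; z points along the fingers, y is the direction in which the jaws open and shut (so a half turn about z gives the same grasp; the last joint's range is limited). The gripper opens to 85 mm and grips with 20 to 120 N. Pads are 22 mm wide; open, the fingers measure 114 mm over their backs; the gripper's body (76 mm by 85 mm) begins 54 mm behind the grasp point. The pads swing forward as they close: fully open they stand 13 mm farther back than shut.
Start: joints at [-1.218, 0.423, 1.63, -0, 1.089, -0.019], TCP at [0.227, -0.582, 0.231] pointing down, gripper open.
Joint ranges: [-3, 3], [-0.9, 2.11], [0.09, 2.58], [-1.31, 4.45], [0.11, 2.69], [-2.54, 2.54]. Speed limits (rad/s): [2.39, 2.39, 3.01, 3.14, 3.14, 3.14].

## Interface

Orientations are given as a rotation vector (axis times angle).
In Python, from plant import ctrl, imaging gives the robot as it stands. The module is installed in compiled form; this text tells all that it offers.
- The arm moves only by the tool carry_out, never from a script. Its argument "moves" is text: rows parted by semicolons, each of 5 numbers parted by spaces: the shift along the tool's x, y, z in m, then the turn about the tool's z in degrees, then the opening, from -1 (shut) to 1 (fully open). In form: tx ty tz spin jaw; .... A call has 1 to 5 rows; each row is the pose to reach, as a shift and turn from the pose commanded when the call began, along the tool's axes at that moment; what a row does not reach only later rows make up. A row lasts 1/8 s, in which the tool goes at most 62.5 mm and 10.7 degrees, less where a joint would pass 70% of its speed; a pose out of reach is approached as far as the arm can. A call with a gripper value outside its range is refused whole. The fingers move at their own pace and stop on an object; "grip_force" is the grip in N (left out, the last holds). Time passes only in rows, so rows that repeat a pose let the fingers close. It gives the time, the measured TCP pose, the force and the opening at its end, in the units of the state.
- ctrl.read_state(): the state, without advancing time (a new reading comes with each control period).
- imaging.read_camera(name): name is "scene" or "top" or "wrist"; returns a dict with "image" (400x640x3 uint8, red, green, blue), "range_z" (400x640 float32, m along the optical axis (not along the pixel's ray), 0 where there is no reading), "fovy" (degrees; the focal length in pixels is half the picture's height over the tangent of half this angle, whatever the lens; pixels are square), "cx", "cy" (the principal point, pixels), "k1" (the pictures are not rectified: a ray, as slopes to the right and down, at radius r is drawn at 1 + k1 r^2 times it, then the intrinsics apply), "eye" and "rotation" of the camera in the world. Camera axes: x right, y down, z forward; pixel columns grow to the right and rows downward; lengths in m; the calibration is good to about 2 mm. A picture is of the moment at which its call begins.
- ctrl.sign_off(): hands the job in, once; it reports no verdict.
The state is a dict: "t": time; "joint_pos": joint angles; "joint_vel": joint speeds; "joint_torque": joint torques, N m; "ee_pos": TCP position; "eef_rot": TCP orientation; "force": force on the tool from outside, world axes, zero at the start; "torque": the same for the moment, N m; "width": finger opening in m.
Only numpy, scipy, OpenCV 4.12 (cv2) and the standard library are available. Lean on these libraries where they do the work, as an engineer would, in place of code of your own. Each camera call takes 0.05 s, during which the arm holds its last target. There are 200 camera calls.

## Working session

There is one attempt and no reset: what is moved stays moved. The work goes in short steps, Python scripts to look and compute and a tool call to move; the robot and the scene stay as the last step left them, time stands still between calls to the robot, and variables do not carry over. Pictures are saved under pics/ and viewed, about 8 in all and at most 12, crops included, and the job is handed in when it is done.

Besides the shell and the picture viewer there is one more tool, called after "Emit:" as name(argument=value, ...), one argument or row to a line, values as JSON. carry_out: Moves the arm, as the interface text tells. Its arguments: {"type":"object","properties":{"moves":{"type":"string"},"grip_force":{"type":"number"}},"required":["moves"]}

```bash
mkdir -p pics; cat > h.py <<'E'
import numpy as np, cv2
from plant import ctrl, imaging
def shot(name,fn=None):
    d=imaging.read_camera(name)
    np.savez('last_%s.npz'%name,**{k:np.asarray(v) for k,v in d.items()})
    if fn: cv2.imwrite('pics/'+fn,d['image'][:,:,::-1])
    return d
def load(name): return dict(np.load('last_%s.npz'%name))
def f(d): return 200/np.tan(np.radians(float(d['fovy']))/2)
def ray(d,u,v):
    F=f(d); p=np.array([(u-d['cx'])/F,(v-d['cy'])/F]); q=p.copy()
    for _ in range(20): q=p/(1+d['k1']*(q@q))
    return np.array([q[0],q[1],1.])
def pix(d,u,v,z=None):
    r=ray(d,u,v)
    R=np.asarray(d['rotation']); e=np.asarray(d['eye'])
    if z is None:
        rz=d['range_z'][int(round(v))-1:int(round(v))+2,int(round(u))-1:int(round(u))+2]; s=np.median(rz)
    else: s=(z-e[2])/(R@r)[2]
    return e+R@r*s
def proj(d,P):
    c=np.asarray(d['rotation']).T@(np.asarray(P)-d['eye']); s=c[:2]/c[2]; s=s*(1+d['k1']*(s@s))
    return s*f(d)+[d['cx'],d['cy']]
E
python3 - <<'E'
from h import *
for n in('scene','top'):
    d=shot(n,n+'1.png'); print(n,d['eye'],np.round(d['rotation'],3).tolist(),d['fovy'],d['k1'])
s=ctrl.read_state();print(s)
E
```

```text
scene [0.05456269 0.47409352 0.59138826] [-1.073, 2.304, -1.137] 50.921749149309925 -0.08583509856168381
top [0.42201033 0.05634574 0.90262635] [-2.14, 2.144, -0.175] 46.92971822413856 -0.13604260646796026
{'t': 0.1, 'joint_pos': array([-1.21798852e+00,  4.23785566e-01,  1.63061215e+00, -7.44960892e-06,
        1.08858850e+00, -1.89922782e-02]), 'joint_vel': array([ 0.00094352, -0.00190638, -0.00214539, -0.00079102, -0.00039474,
        0.00102544]), 'joint_torque': array([ 3.25667716e-04, -5.58428264e+01, -2.82444298e+01, -1.48832614e-04,
        2.97050676e-03,  6.74094679e-06]), 'ee_pos': array([ 0.22691476, -0.58182461,  0.23061078]), 'eef_rot': array([-3.08611347e+00, -5.80415709e-01,  3.73723163e-04]), 'force': array([-0.72069825, -0.22362546, -0.60468411]), 'torque': array([0.00075367, 0.02541483, 0.05993123]), 'width': 0.08517500346480812}
```

View pics/top1.png

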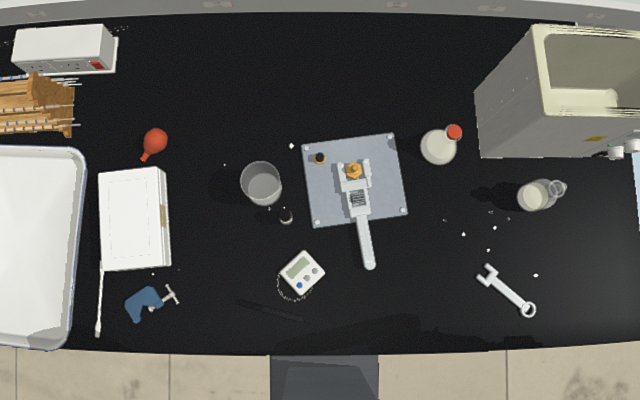

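View pics/scene1.png

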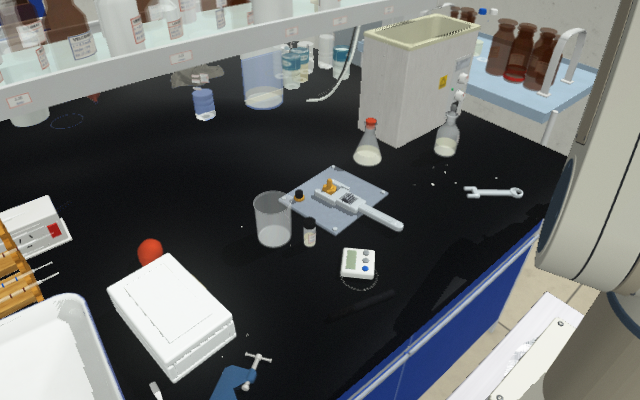

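The top view shows the plate, with the nut at about (353,170), the worm at about (358,198) and the handle end at (370,266). The scene view shows the same parts: nut (329,186), worm (348,198), handle end (400,226). The camera rotation is a rotation vector, so I'll fix the helper and make enlarged crops.

```bash
sed -i "s/^    return d$/    return load(name)/; s/^def load.*/def load(name):\n    d=dict(np.load('last_%s.npz'%name)); d['rotation']=cv2.Rodrigues(d['rotation'].astype(float))[0]; return d/" h.py
python3 - <<'E'
from h import *
t=load('top');s=load('scene')
for n,u,v in(('nut/barb',353,170),('worm',358,198),('hend',370,266),('hmid',364,235),('plate',330,200)):print(n,pix(t,u,v).round(4))
for n,u,v in(('nut/barb',329,186),('worm',348,198),('hend',400,226),('plate',345,220)):print('s',n,pix(s,u,v).round(4))
a=cv2.resize(t['image'][125:275,290:415],None,fx=4,fy=4,interpolation=cv2.INTER_CUBIC)
b=cv2.resize(s['image'][160:240,280:415],None,fx=2.2,fy=2.2,interpolation=cv2.INTER_CUBIC)
c=np.zeros((600,800,3),np.uint8);c[:,:500]=a;c[:b.shape[0],502:502+b.shape[1]]=b
cv2.imwrite('pics/c1.png',c[:,:,::-1])
E
```

```text
nut/barb [ 0.6124 -0.033   0.0406]
worm [ 0.5598 -0.0428  0.029 ]
hend [ 0.4299 -0.0643  0.0224]
hmid [ 0.489  -0.0537  0.0232]
plate [0.5592 0.0101 0.0082]
s nut/barb [ 0.6154 -0.0329  0.0285]
s worm [ 0.5572 -0.0368  0.0278]
s hend [ 0.4279 -0.0607  0.0224]
s plate [0.5241 0.0014 0.0082]
```

View pics/c1.png

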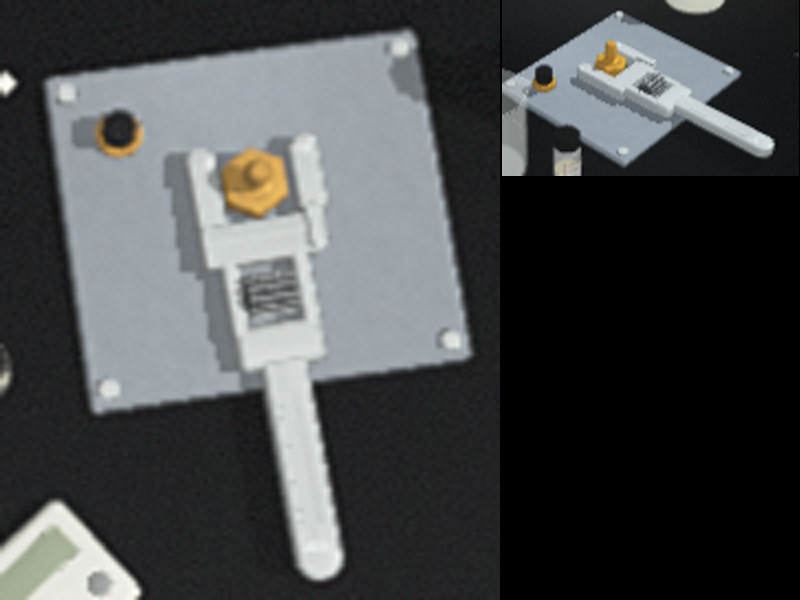

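Crop c1: the nut centre is at crop (255,183), the worm at (271,292), the handle end at (320,560), and the movable jaw is on the right. Heights match the text (plate 8 mm, head and handle 22 mm, worm 29 mm). The wrench axis is about 9.5° yaw. Now moving over the worm with the gripper shut.

Emit:
carry_out(
  moves="0.253 -0.192 0 0 -1;0.253 -0.192 0 0 -1;0.253 -0.192 0 0 -1;0.253 -0.192 0 0 -1;0.253 -0.192 0 0 -1",
  grip_force=40,
)

```text
t: 0.72
ee_pos: [0.391, -0.314, 0.2312]
eef_rot: [-3.087, -0.58, 0.0]
force: [1.8, -0.1, -0.4]
width: -0.0
```

Emit:
carry_out(
  moves="0.253 -0.192 0 0 -1;0.253 -0.192 0 0 -1;0.253 -0.192 0 0 -1;0.253 -0.192 0 0 -1;0.253 -0.192 0 0 -1",
)

```text
t: 1.35
ee_pos: [0.5544, -0.0474, 0.2312]
eef_rot: [3.087, 0.581, -0.0]
force: [1.2, -1.5, 0.5]
width: -0.0
```

Emit:
carry_out(
  moves="0 0 0.03 10 -1;0 0 0.05 11.9 -1;0 0 0.05 11.9 -1;0 0 0.05 11.9 -1",
)

```text
t: 1.85
ee_pos: [0.554, -0.0496, 0.1819]
eef_rot: [3.131, 0.258, 0.001]
force: [0.4, 0.1, 0.0]
width: -0.0002
```

```bash
cat >> h.py <<'E'
def tcp():
    s=ctrl.read_state(); R=cv2.Rodrigues(s['eef_rot'])[0]; return s,s['ee_pos'],R
def delta(P,yaw=None):
    s,p,R=tcp(); y=np.degrees(np.arctan2(R[1,0],R[0,0]))
    print('tcp',p.round(4),'yaw',y.round(2),'tilt',np.degrees(np.arccos(-R[2,2])).round(2),'F',s['force'].round(1),'t',s['t'],'w',round(s['width'],4))
    print('delta tool mm',(1000*R.T@(np.asarray(P)-p)).round(1),'spin',None if yaw is None else round(y-yaw,2))
E
python3 - <<'E'
from h import *
delta([0.559,-0.041,0.15],9.5)
d=shot('wrist','w1.png');print(d['eye'])
for P in([0.559,-0.041,0.029],[0.614,-0.033,0.0235]): print(proj(d,P).round(0))
E
```

```text
tcp [ 0.554  -0.0496  0.1819] yaw 9.43 tilt 0.03 F [0.4 0.1 0. ] t 1.85 w -0.0002
delta tool mm [ 6.3 -7.7 31.9] spin -0.07
[ 0.63191983 -0.03651103  0.32394161]
[317. 172.]
[318. 115.]
```

View pics/w1.png

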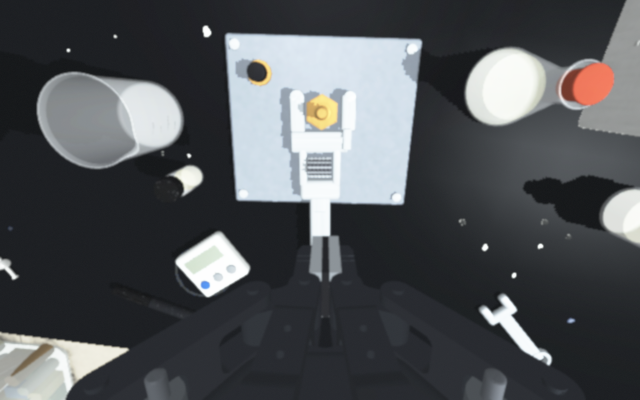

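The wrist view shows the worm at about (320,167), the nut at (321,112), the handle at (320,200–235), and the jaw tips at (297,95) and (348,95). I'll locate these with the wrist calibration.

```bash
python3 - <<'E'
from h import *
d=load('wrist')
for n,u,v,z in(('worm',320,167,.029),('nut',321.5,112,.0235),('barbtop',321,113,.0455),('h1',319.5,208,.022),('h2',319.5,228,.022)):print(n,pix(d,u,v,z).round(4),pix(d,u,v).round(4))
# white wrench mask rows -> centre
t=d['image'].astype(int)
for v in (146,155,162,170,178,190,196,205,215,225,232):
    r=t[v,280:362]; w=np.where(r.min(1)>215)[0]+280
    if len(w): print(v,w.min(),w.max(),pix(d,(w.min()+w.max())/2,v,.022).round(4))
for v in range(150,186,3): print(v,d['range_z'][v,320].round(4),t[v,314:328:3].mean(1).round(), pix(d,320,v)[2].round(4))
cv2.imwrite('pics/c2.png',cv2.resize(d['image'][75:245,270:370],None,fx=3.5,fy=3.5,interpolation=cv2.INTER_CUBIC)[:,:,::-1])
E
```

```text
worm [ 0.5643 -0.0427  0.029 ] [ 0.5641 -0.0427  0.028 ]
nut [ 0.6174 -0.0355  0.0235] [ 0.6184 -0.0356  0.0446]
barbtop [ 0.6175 -0.0353  0.0455] [ 0.6175 -0.0353  0.0446]
h1 [ 0.5178 -0.0496  0.022 ] [ 0.5175 -0.0496  0.0213]
h2 [ 0.4944 -0.0533  0.022 ] [ 0.4946 -0.0533  0.0223]
146 292 351 [ 0.5845 -0.0409  0.022 ]
155 300 341 [ 0.5752 -0.0414  0.022 ]
162 300 341 [ 0.568  -0.0425  0.022 ]
170 300 340 [ 0.5596 -0.0434  0.022 ]
178 300 340 [ 0.5511 -0.0447  0.022 ]
190 302 340 [ 0.5382 -0.0479  0.022 ]
196 302 339 [ 0.5315 -0.0485  0.022 ]
205 311 329 [ 0.5213 -0.0496  0.022 ]
215 311 329 [ 0.5098 -0.0514  0.022 ]
225 312 328 [ 0.4981 -0.0533  0.022 ]
232 312 328 [ 0.4897 -0.0547  0.022 ]
150 0.304 [247. 247. 247. 247. 247.] 0.0212
153 0.3202 [175. 195. 199. 179. 171.] 0.0067
156 0.3188 [164. 163. 166. 171. 167.] 0.0084
159 0.3066 [167. 165. 177. 183. 174.] 0.0224
162 0.3026 [188. 182. 186. 191. 187.] 0.0264
165 0.3036 [132. 133. 124. 124. 132.] 0.027
168 0.3043 [188. 189. 183. 182. 189.] 0.028
171 0.3037 [165. 160. 164. 164. 167.] 0.0277
174 0.308 [154. 151. 148. 156. 158.] 0.0252
177 0.3271 [202. 205. 212. 218. 212.] 0.0128
180 0.3163 [194. 195. 195. 196. 198.] 0.0187
183 0.3134 [247. 247. 247. 248. 248.] 0.0211
```

View pics/c2.png

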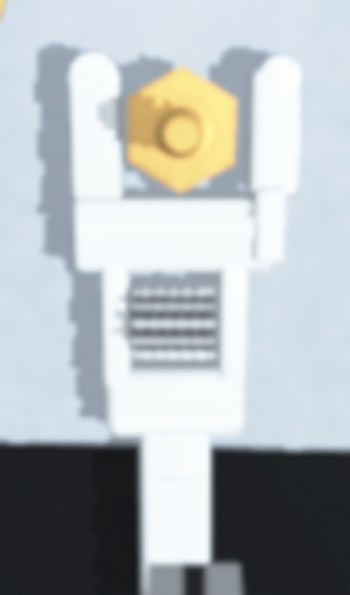

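The worm top is at about (0.564,-0.0425,0.028), the nut axis at (0.6175,-0.0354) and the yaw is about 8.5°. The worm-to-nut distance of 54 mm is plausible. Descending to a start point 6 mm behind the worm.

Emit:
carry_out(
  moves="0.004 -0.0056 0.05 0.9 -1;0.004 -0.0056 0.1 0.9 -1;0.004 -0.0056 0.14 0.9 -1;0.004 -0.0056 0.145 0.9 -1;0.004 -0.0056 0.145 0.9 -1",
)

```text
t: 2.52
ee_pos: [0.5576, -0.0435, 0.0375]
eef_rot: [3.133, 0.233, 0.002]
force: [0.5, 0.3, -0.4]
width: 0.0002
```

```bash
python3 - <<'E'
from h import *
delta([0.5575,-0.0435,0.029],8.5)
d=shot('wrist','w2.png')
a=cv2.resize(d['image'][100:300,230:430],None,fx=3,fy=3,interpolation=cv2.INTER_CUBIC)
cv2.imwrite('pics/c3.png',a[:,:,::-1])
E
```

```text
tcp [ 0.5576 -0.0435  0.0375] yaw 8.49 tilt 0.08 F [ 0.5  0.3 -0.4] t 2.525 w 0.0002
delta tool mm [-0.2 -0.   8.5] spin -0.01
```

View pics/c3.png

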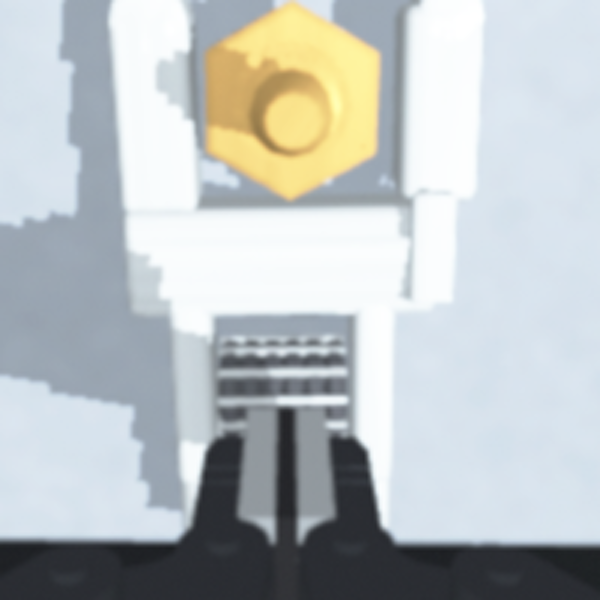

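Crop c3 shows the fingertips centred on the worm laterally, over its rear half. The nut is at crop (293,100) and well clear. Pressing down now.

Emit:
carry_out(
  moves="0 0 0.006 0 -1;0 0 0.008 0 -1;0 0 0.0095 0 -1;0 0 0.0095 0 -1",
)

```text
t: 3.08
ee_pos: [0.5574, -0.0433, 0.0287]
eef_rot: [3.133, 0.233, 0.002]
force: [-4.4, -0.4, 16.2]
width: 0.0002
```

Emit:
carry_out(
  moves="0.003 0 0 0 -1;0.006 0 0 0 -1;0.009 0 0 0 -1;0.012 0 0 0 -1;0.013 0 0 0 -1",
)

```text
t: 3.7
ee_pos: [0.5685, -0.0418, 0.0286]
eef_rot: [3.132, 0.234, -0.004]
force: [-8.6, -3.8, 21.6]
width: 0.0001
```

Emit:
carry_out(
  moves="0 0 -0.01 0 -1;0 0 -0.04 0 -1;-0.03 0 -0.09 0 -1;-0.03 0 -0.09 0 -1",
)

```text
t: 4.2
ee_pos: [0.5406, -0.046, 0.1202]
eef_rot: [3.132, 0.232, 0.008]
force: [1.1, 0.7, -0.4]
width: -0.0
```

```bash
python3 - <<'E'
from h import *
delta([0.5575,-0.0435,0.029],8.5)
d=shot('wrist','w3.png')
u,v=proj(d,[0.59,-0.04,.022]).astype(int); print(u,v)
a=cv2.resize(d['image'][v-75:v+75,u-75:u+75],None,fx=4,fy=4,interpolation=cv2.INTER_CUBIC)
cv2.imwrite('pics/c4.png',a[:,:,::-1])
E
```

```text
tcp [ 0.5406 -0.046   0.1202] yaw 8.49 tilt 0.3 F [ 1.1  0.7 -0.4] t 4.2 w -0.0
delta tool mm [16.6 -0.1 91.3] spin -0.01
326 135
```

View pics/c4.png

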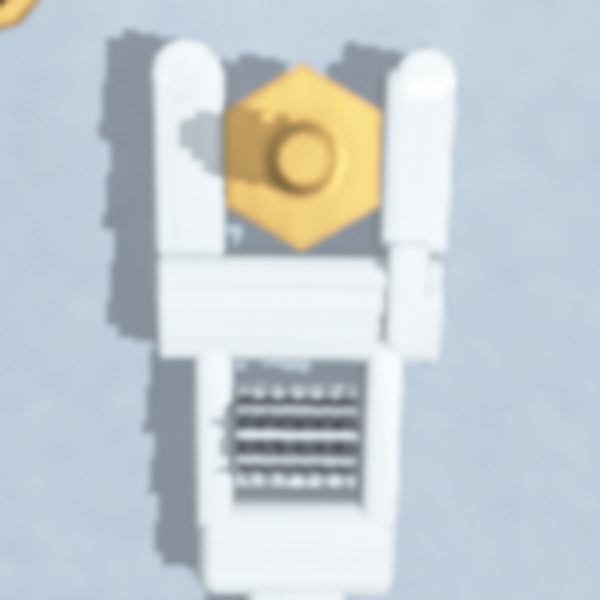

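In c4 the jaws run from 224 to 385 px against a nut of 226–381 px, an opening of about 31 mm. It nearly fits, so I'll add one short stroke for margin.

Emit:
carry_out(
  moves="0.0215 0 0.04 0 -1;0.0215 0 0.08 0 -1;0.0215 0 0.089 0 -1;0.0215 0 0.092 0 -1;0.0215 0 0.092 0 -1",
)

```text
t: 4.88
ee_pos: [0.5618, -0.0422, 0.0282]
eef_rot: [-3.133, -0.233, -0.001]
force: [-12.2, 4.1, 43.7]
width: -0.0004
```

Emit:
carry_out(
  moves="0.001 0 0 0 -1;0.002 0 0 0 -1;0.003 0 0 0 -1;0.004 0 0 0 -1;0.0045 0 0 0 -1",
)

```text
t: 5.5
ee_pos: [0.5626, -0.042, 0.028]
eef_rot: [-3.132, -0.233, 0.011]
force: [-23.0, -1.9, 54.3]
width: 0.0002
```

Vertical force went to 54 N, more than intended. Lifting off and checking.

Emit:
carry_out(
  moves="0 0 -0.002 0 -1;0 0 -0.03 0 -1;-0.03 0 -0.08 0 -1;-0.03 0 -0.09 0 -1;-0.03 0 -0.09 0 -1",
)

```text
t: 6.12
ee_pos: [0.5368, -0.0463, 0.1151]
eef_rot: [3.133, 0.233, 0.002]
force: [-0.7, -0.3, -1.1]
width: 0.0001
```

```bash
python3 - <<'E'
from h import *
delta([0.5575,-0.0435,0.029],8.5)
d=shot('wrist','w4.png')
u,v=proj(d,[0.59,-0.04,.022]).astype(int); print(u,v)
a=cv2.resize(d['image'][v-75:v+75,u-75:u+75],None,fx=4,fy=4,interpolation=cv2.INTER_CUBIC)
cv2.imwrite('pics/c5.png',a[:,:,::-1])
E
```

```text
tcp [ 0.5368 -0.0463  0.1151] yaw 8.5 tilt 0.09 F [-0.7 -0.3 -1.1] t 6.125 w 0.0001
delta tool mm [20.7  0.2 86.1] spin -0.0
327 131
```

View pics/c5.png

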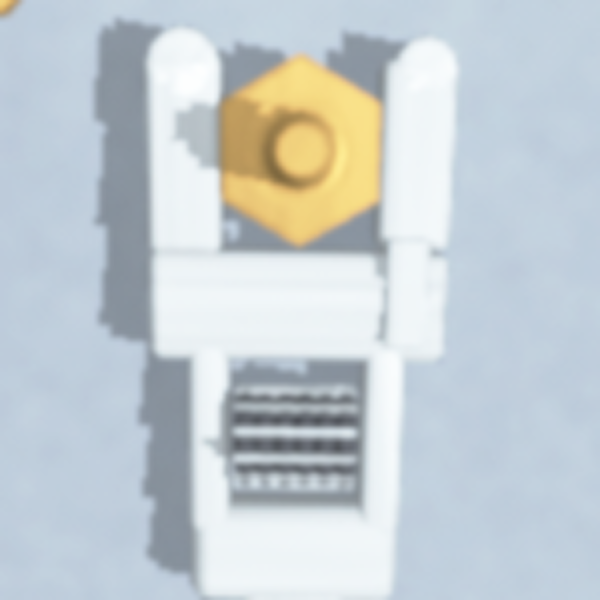

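c5 shows jaws at 219–384 px and the nut at 221–381 px, so about 31 mm opening, well within 32.5 mm, and the nut has not turned. Next I'll cage the handle loosely 160 mm from the nut.

Emit:
carry_out(
  moves="-0.05 0.001 0 0 -0.15;-0.0785 0.001 0 0 -0.15;-0.0785 0.001 0.02 0 -0.15;-0.0785 0.001 0.05 0 -0.15;-0.0785 0.001 0.06 0 -0.15",
)

```text
t: 6.8
ee_pos: [0.4571, -0.0586, 0.0523]
eef_rot: [-3.132, -0.233, 0.007]
force: [0.5, 0.7, -0.4]
width: 0.0366
```

```bash
python3 - <<'E'
from h import *
delta([0.4593,-0.0590,0.010],8.5)
d=shot('wrist','w5.png')
cv2.imwrite('pics/c6.png',d['image'][:,:,::-1])
E
```

```text
tcp [ 0.4571 -0.0586  0.0523] yaw 8.5 tilt 0.27 F [ 0.5  0.7 -0.4] t 6.8 w 0.0366
delta tool mm [ 2.3  0.8 42.3] spin 0.0
```

View pics/c6.png

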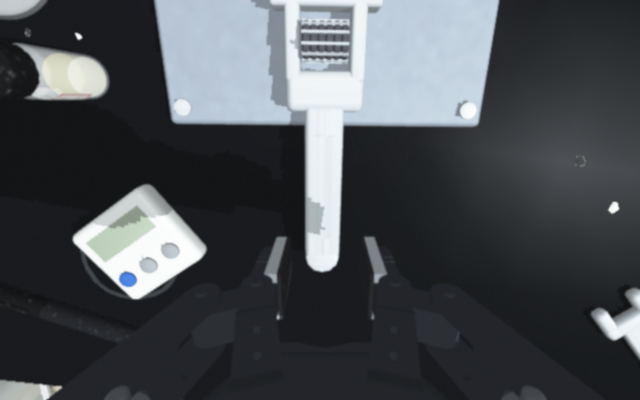

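c6 shows the open fingers (280 and 372 px) straddling the handle (centre 323), clear of the timer. Lowering round the handle.

Emit:
carry_out(
  moves="0.001 0.001 0.02 0 -0.15;0.001 0.001 0.035 0 -0.2;0.001 0.001 0.042 0 -0.2;0.001 0.001 0.045 0 -0.25;0.001 0.001 0.045 0 -0.25",
)

```text
t: 7.48
ee_pos: [0.4597, -0.0598, 0.01]
eef_rot: [3.133, 0.233, 0.0]
force: [0.6, 0.1, -0.6]
width: 0.0321
```

Emit:
carry_out(
  moves="0.0004 0.0112 0 -4 -0.25;0.0016 0.0223 0 -8 -0.25;0.0035 0.0333 0 -12 -0.25;0.0062 0.0441 0 -16 -0.25;0.0096 0.0547 0 -20 -0.25",
)

```text
t: 8.1
ee_pos: [0.4773, -0.1126, 0.0103]
eef_rot: [-3.044, -0.777, -0.0]
force: [0.7, 1.3, -1.2]
width: 0.0319
```

Emit:
carry_out(
  moves="0.0004 0.0112 0 -4 -0.25;0.0016 0.0223 0 -8 -0.25;0.0035 0.0333 0 -12 -0.25;0.0062 0.0441 0 -16 -0.25;0.0062 0.0441 0 -16 -0.25",
)

```text
t: 8.72
ee_pos: [0.5044, -0.1487, 0.0104]
eef_rot: [2.907, 1.188, 0.002]
force: [-0.1, 0.5, -0.2]
width: 0.0321
```

```bash
python3 - <<'E'
from h import *
delta([0.4593,-0.0590,0.010],44.5)
d=shot('top','t2.png')
cv2.imwrite('pics/c7.png',cv2.resize(d['image'][125:275,290:440],None,fx=4,fy=4,interpolation=cv2.INTER_CUBIC)[:,:,::-1])
E
```

```text
tcp [ 0.5044 -0.1487  0.0104] yaw 44.44 tilt 0.09 F [-0.1  0.5 -0.2] t 8.725 w 0.0321
delta tool mm [ 30.6 -95.6   0.3] spin -0.06
```

View pics/c7.png

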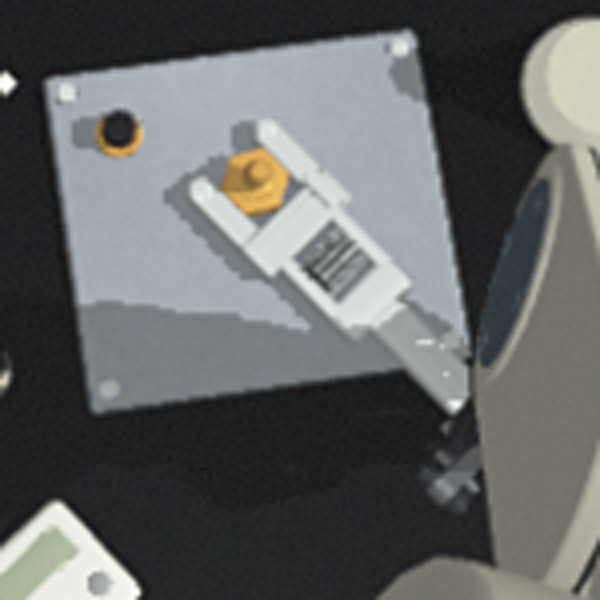

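c7 shows the wrench swung about 35° with the nut seated in the jaws, so the nut is at roughly 31°. It needs about 14° more.

Emit:
carry_out(
  moves="0.0004 0.0112 0 -4 -0.25;0.0016 0.0223 0 -8 -0.25;0.0035 0.0333 0 -12 -0.25;0.0047 0.0387 0 -14 -0.25;0.0047 0.0387 0 -14 -0.25",
)

```text
t: 9.4
ee_pos: [0.5342, -0.1725, 0.0099]
eef_rot: [2.742, 1.533, 0.0]
force: [-0.1, 0.2, 0.6]
width: 0.0321
```

Emit:
carry_out(
  moves="0 -0.005 0 0 -0.1;0 -0.005 -0.01 0 -0.1;0 -0.005 -0.05 0 -0.1;0 -0.005 -0.1 0 -0.1;-0.02 -0.005 -0.13 0 -0.1",
)

```text
t: 10.02
ee_pos: [0.5207, -0.1868, 0.143]
eef_rot: [2.738, 1.535, 0.004]
force: [0.3, 0.1, -0.5]
width: 0.0386
```

```bash
python3 - <<'E'
from h import *
delta([0.6175,-0.0354,0.15],58.5)
d=shot('wrist','w6.png'); d2=shot('top','t3.png')
cv2.imwrite('pics/c8.png',np.hstack([cv2.resize(d['image'],(800,500))[:, :][:,100:500],cv2.resize(d2['image'][125:250,290:390],None,fx=4,fy=4)])[:,:,::-1])
E
```

```text
tcp [ 0.5207 -0.1868  0.143 ] yaw 58.57 tilt 0.22 F [ 0.3  0.1 -0.5] t 10.025 w 0.0386
delta tool mm [179.7   3.7  -6.9] spin 0.07
```

View pics/c8.png

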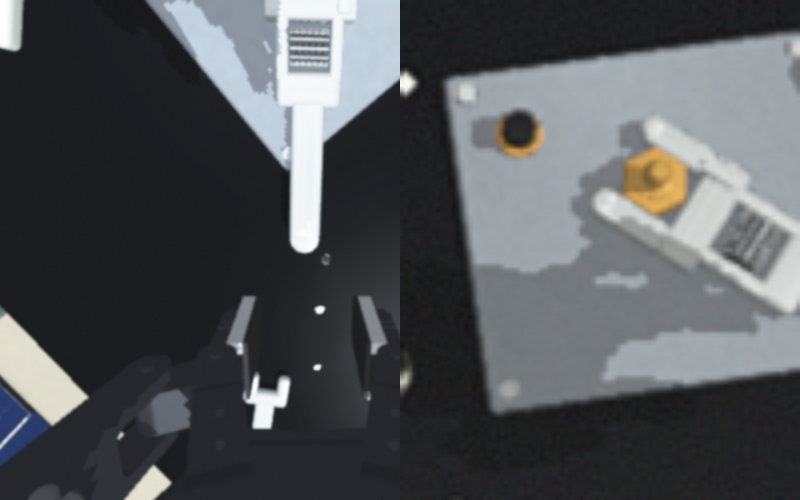

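The wrench is flat and the nut is gripped. I'll move the wrist camera over it to measure the final angles.

Emit:
carry_out(
  moves="0.05 0 -0.04 0 -0.1;0.09 0 -0.04 0 -0.1;0.09 0 -0.04 0 -0.1;0.09 0 -0.04 0 -0.1",
)

```text
t: 10.62
ee_pos: [0.5656, -0.11, 0.179]
eef_rot: [-2.74, -1.535, 0.002]
force: [0.5, 0.7, -1.0]
width: 0.0387
```

```bash
python3 - <<'E'
from h import *
d=shot('wrist','w7.png'); s,p,R=tcp(); print(p,s['t'],s['force'])
hsv=cv2.cvtColor(d['image'],cv2.COLOR_RGB2HSV); u,v=proj(d,[0.6175,-0.0354,.0235]); print(u,v)
m=cv2.inRange(hsv,(12,110,80),(35,255,255)); yy,xx=np.mgrid[:400,:640]; m[np.hypot(xx-u,yy-v)>40]=0
c=max(cv2.findContours(m,0,2)[0],key=cv2.contourArea); h=cv2.approxPolyDP(cv2.convexHull(c),5,True)[:,0]
W=np.array([pix(d,a,b,.0235)[:2] for a,b in h]); print(h.tolist()); C=W.mean(0); print(C, np.degrees(np.arctan2(*(W-C).T[::-1])).round(1), np.hypot(*(W-C).T).round(4))
u,v=int(u),int(v); y0=max(0,v-50)
cv2.imwrite('pics/c9.png',cv2.resize(d['image'][y0:y0+150,u-65:u+65],None,fx=4,fy=4,interpolation=cv2.INTER_CUBIC)[:,:,::-1]);print(u-65,y0)
E
```

```text
[ 0.56547931 -0.11040949  0.17901861] 10.675 [-0.76218299 -0.11026171 -0.52133776]
330.9040648861107 83.45544330154283
[[332, 65], [346, 75], [345, 93], [329, 101], [316, 91], [317, 73]]
[ 0.61757591 -0.03513974] [  55.    -4.6  -64.4 -127.3  175.1  114.1] [0.0157 0.0158 0.0161 0.0161 0.0156 0.0157]
265 33
```

View pics/c9.png

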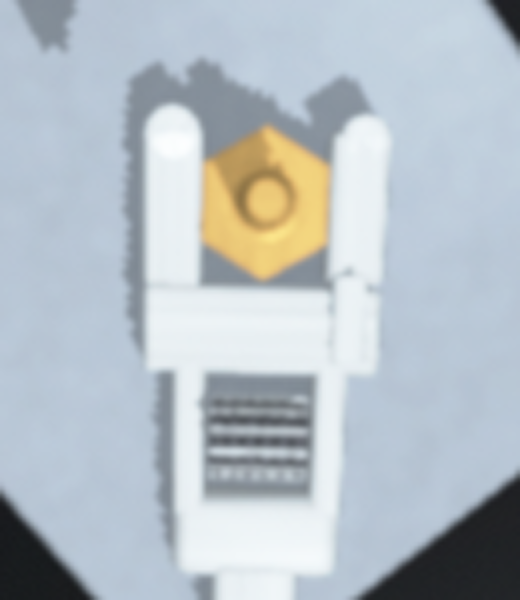

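c9 shows the nut seated squarely between the jaws: jaws at 202–330 px, nut at 202–330 px, corners at 55° against about 9.4° at the start, so a turn of about 45°. The worm-to-nut distance is about 57 mm against 56 mm nominal, so the jaws' middle is within a few mm of the axis. The robot is clear at z = 0.18, so I'm handing in.

```bash
python3 -c "
from h import *
d=load('wrist'); w=pix(d,329.3,144.3,.029); print(w, np.hypot(*(w[:2]-[.6176,-.0351])))
print(ctrl.sign_off())"
```

```text
[ 0.58710272 -0.08264045  0.029     ] 0.056481661487348386
the job is handed in; nothing more can be done
None
```

I closed the wrench's jaws onto the nut, loosened the nut by about 45° anticlockwise, and handed the job in at about 10.7 s. No verdict was reported.

- **Worm:** I rolled it with two fingertip strokes. After the second, the jaw opening measured about 31 mm and the nut had not turned.
- **Swing:** I caged the handle loosely 160 mm from the nut and swung it through about 50°, then lifted clear.
- **Last checks:** The nut's corners moved from about 9.4° (read off a crop) to about 55°. The nut sits squarely between the jaws and the wrench looks flat on the plate. The worm-to-nut distance is 56.5 mm against 56 mm nominal, so the jaws' middle is close to the nut's axis. The gripper hung clear at z = 0.18 m with no contact force.
- **What did not go to plan:** In the second stroke the fingertip pressed with up to 54 N, well above the intended 8–20 N. The wrist force limit of 120 N was not reached and I saw no harm in the later pictures. I could not check whether the 40 N limit on the arm and gripper body also covers the fingertips.

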